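# Clamp the printed bracket with its eccentric knob

### The arm

A 6-joint arm with a two-finger parallel gripper is mounted at the origin on the work surface. World frame = base frame: x ahead of the robot, y to its left, z up, the work surface at z = 0. Lengths are in m, angles in rad, forces in N, time in s.
With the tool pointing down it reaches from about 0.375 to 0.925 m from the base axis. Payload 5.7 kg.
Tool frame: the origin (TCP) lies on the centre line of the jaws, within the pads' length; the fingertips stand 17 mm ahead of it and the grasp point (between the pads) lies 2 mm behind it (tip_reach is the distance from the TCP to the fingertips, in m); z points along the fingers, y is the direction in which the jaws open and shut (so a half turn about z gives the same grasp; the last joint's range is limited). The gripper opens to 88 mm and grips with 3 to 60 N. Pads are 20 mm wide; open, the fingers measure 115 mm over their backs; the gripper's body (75 mm by 178 mm) begins 61 mm behind the grasp point.
Start: joints at [-1.463, 0.359, 1.51, -0, 1.272, -0.115], TCP at [0.133, -0.585, 0.24] pointing down, gripper open.
Joint ranges: [-2.97, 2.97], [-1.01, 2.36], [0.21, 2.38], [-0.96, 4.11], [0.2, 2.71], [-2.98, 2.98]. Speed limits (rad/s): [2.39, 2.39, 3.14, 3.14, 3.14, 3.14].

### API

Orientations are given as a unit quaternion [w, x, y, z].
In Python, from rig import * gives the robot as it stands.
- The arm moves only by the shell command python3 -m handwheel 'ROWS' [FORCE]. ROWS is JSON, a list of rows, each a list of 5 numbers: the finger opening in mm, from 0 to 87.8, then the shift along the tool's x, y, z in units of 25 mm (1.0 is 25 mm), then the turn about the tool's z in units of 5 degrees (1.0 is 5 degrees). In form: [[fingers, x, y, z, twist], ...]. A call has 1 to 12 rows; each row is the pose to reach, as a shift and turn from the pose commanded when the call began, along the tool's axes at that moment; what a row does not reach only later rows make up. A row lasts 1/12 s, in which the tool goes at most 41.7 mm and 7.16 degrees, less where a joint would pass 70% of its speed; a pose out of reach is approached as far as the arm can. A call with a gripper value outside its range is refused whole. The fingers move at their own pace and stop on an object; FORCE is the grip in N (left out, the last holds). Time passes only in rows, so rows that repeat a pose let the fingers close. It gives the time, the measured TCP pose, the force and the opening at its end, in the units of the state.
- get_state(): the state, without advancing time (a new reading comes with each control period).
- capture(name): name is "scene" or "top" or "wrist"; returns the picture (400x640x3 uint8, red, green, blue); there is no depth.
- camera_params(name): a dict with "fovy" (degrees; the focal length in pixels is half the picture's height over the tangent of half this angle, whatever the lens; pixels are square), "cx", "cy" (the principal point, pixels), "R" (3x3) and "t" (3): a world point X has camera coordinates R X + t. Camera axes: x right, y down, z forward; pixel columns grow to the right and rows downward; lengths in m; the calibration is good to about 2 mm. A picture is of the moment at which its call begins: read the wrist's pose just before it. camera_params takes no time and is no camera call; for the wrist camera it gives the pose at the moment of the call.
- close_job(): hands the job in, once; it reports no verdict.
The state is a dict: "time_s": time; "joint_positions": joint angles; "qd": joint speeds; "effort": joint torques, N m; "ee_pos": TCP position; "orientation": TCP orientation; "contact_force": force on the tool from outside, world axes, zero at the start; "ft_torque": the same for the moment, N m; "gripper_width": opening from 0.0 (shut) to 1.0 (fully open).
Only numpy, scipy, OpenCV 4.12 (cv2) and the standard library are available. Lean on these libraries where they do the work, as an engineer would, in place of code of your own. Each camera call takes 0.05 s, during which the arm holds its last target.

### The job

Two clamping fixtures stand on the finishing bench and one of them holds a grey printed bracket. Turn the eccentric knob of that fixture clockwise (seen from above) until its off-centre lobe points at the bracket, bears firmly on it and presses it against the sprung pad, then let go. Leave the eccentric knob of the empty fixture open as it is.

Things in the scene. Friction and masses are not known exactly. Their poses are not given: they have to be found in the camera images.
- cam_a (a joint): Turn of the eccentric knob on the loaded fixture, rad: 0 = open (lobe at right angles to the bracket's direction), growing clockwise seen from above; starts at 0 to 0.35. Lobe meets the bracket near 0.6, starts pushing the sprung pad near 0.8, points straight at the bracket (fully clamped, about 8 N) at 1.57; stop at 1.75. Friction 0.06 N m free, up to 0.3 clamping; stays where left.
- cam_a_grip (a point): Grip of that knob: black bar 64 mm long, 14 wide, 30 high (46 to 76 mm above the bench) over a steel disc 44 mm across, centred 8 mm off the pivot, top at 28 mm. The point is on the pivot axis, 66 mm above the bench. z up; x along the bar towards the lobe, turning with the knob. Fixture: fixed 200 x 110 x 12 mm aluminium plate; all else on it is below 40 mm.
- part_center (a point): Grey printed bracket, 60 x 44 x 24 mm, loose on the fixture plate between two low guide rails; the point is its centre, 24 mm above the bench. Its x axis is the clamping direction, away from the knob, whose pivot is 56 mm from this point. A sprung rubber pad stands about 1 mm beyond its far end.
- cam_b (a joint): Turn of the same eccentric knob on the empty fixture, in rad, same sense; starts between 0 and 0.35. To be left alone. Its fixture stands beside the other, on its left or right.
There are look-alikes about, which are no part of the job. There is more than one size of the part that bears part_center; the job needs the middle-sized.

How it is judged:
At the end, for the whole second after the job is handed in: The eccentric knob of the loaded fixture is turned beyond 1.0 rad, its lobe presses on the bracket with more than 3 N, the bracket lies flat (within 10 degrees), and the empty fixture's knob is still open (below 0.5 rad) (contact force between cam_a and part above 3 N and value of joint cam_a above 1 rad and angle between part_center's own z axis and vertical below 0.17 rad and value of joint cam_b below 0.5 rad); the robot touches nothing.
It fails at once if the empty fixture's eccentric knob is turned (value of joint cam_b above 0.5 rad).
It also fails if it takes over 32 s, if anything falls off the work surface, if the arm or the gripper's body presses on something with over 40 N, if the wrist force passes 120 N, or if a joint passes its speed limit or range.

## Working session

There is one attempt and no reset: what is moved stays moved. The work goes in short steps, Python scripts to look and compute and a shell command to move; the robot and the scene stay as the last step left them, time stands still between calls to the robot, and variables do not carry over. Pictures are saved under pics/ and viewed, and the job is handed in when it is done.

```bash
mkdir -p pics; ls
python3 - <<'E'
from rig import *
import cv2
s=get_state();print(s)
for n in("scene","top","wrist"):
    p=camera_params(n);print(n,p)
    im=capture(n);cv2.imwrite(f"pics/{n}0.png",im[:,:,::-1])
E
```

```text
pics
{'time_s': 0.0, 'joint_positions': array([-1.46313632e+00,  3.59509727e-01,  1.51141359e+00, -1.61333677e-05,
        1.27248217e+00, -1.15121007e-01]), 'qd': array([-2.85715716e-04,  2.98767453e-04, -6.99977867e-04,  1.13242814e-05,
       -5.14443952e-04, -5.29507458e-04]), 'effort': array([ 3.64500222e-03, -5.15354133e+01, -2.70723313e+01,  6.79214182e-02,
        3.48174339e-02, -1.29715354e-04]), 'ee_pos': array([ 0.13247042, -0.58453056,  0.23881391]), 'orientation': array([-9.06438124e-04,  9.93801817e-01,  1.11162617e-01, -4.32682531e-06]), 'contact_force': array([ 0.26098179,  0.15621373, -0.20482502]), 'ft_torque': array([-0.11034038, -0.00158321, -0.03060227]), 'gripper_width': 1.0011145261017123}
scene {'fovy': 54.858718184729796, 'cx': 321.5155412196234, 'cy': 200.0145958593437, 'R': array([[ 0.7536807 ,  0.65704395,  0.01608262],
       [ 0.48798101, -0.54302524, -0.68337261],
       [-0.44027257,  0.52289276, -0.72989261]]), 't': array([-0.45240933, -0.21223842,  1.05654636])}
top {'fovy': 56.21469691136555, 'cx': 318.73681076613565, 'cy': 197.13696293245928, 'R': array([[ 0.02611059, -0.99953451, -0.01577975],
       [-0.99066318, -0.02375949, -0.13424586],
       [ 0.13380845,  0.01913766, -0.99082241]]), 't': array([0.04963595, 0.56764932, 0.8712644 ])}
wrist {'fovy': 67.7931317525579, 'cx': 321.0919814878969, 'cy': 195.23034855410856, 'R': array([[ 0.22108075, -0.97525441, -0.00146073],
       [-0.9333333 , -0.21201159,  0.28972407],
       [-0.28286436, -0.06268907, -0.9571091 ]]), 't': array([-0.59931372, -0.03588882,  0.39001537])}
```

View pics/scene0.png

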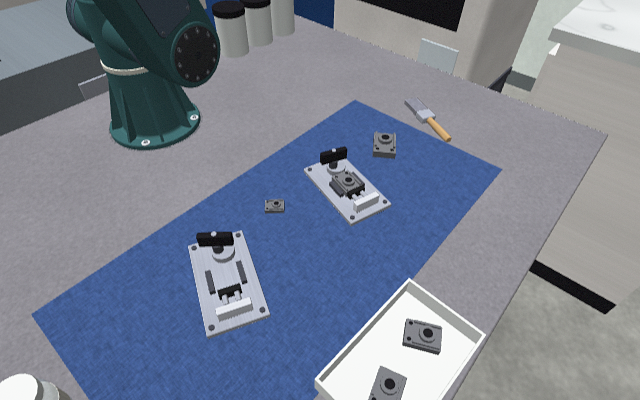

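View pics/top0.png

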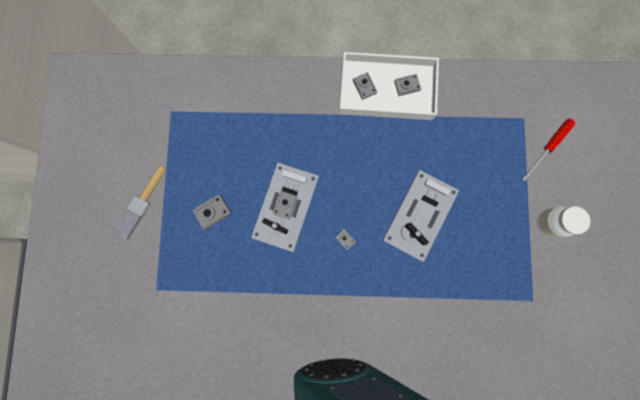

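View pics/wrist0.png

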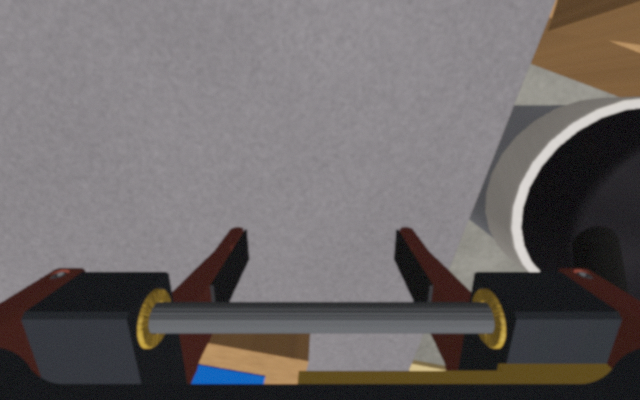

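The top view shows the loaded fixture at left, with its black bar near (274,227) and the bracket near (286,205). The empty fixture is at right, with its bar near (416,235). Next I'll measure the loaded one.

```bash
cat > h.py <<'E'
from rig import *
import cv2, numpy as np
def ray(p,u,v,z):
    f=200/np.tan(np.radians(p["fovy"])/2)
    R=np.array(p["R"]);t=np.array(p["t"])
    C=-R.T@t; d=R.T@np.array([(u-p["cx"])/f,(v-p["cy"])/f,1])
    return C+d*(z-C[2])/d[2]
E
python3 - <<'E'
from h import *
top=cv2.imread("pics/top0.png");sc=cv2.imread("pics/scene0.png")
cv2.imwrite("pics/topz.png",cv2.resize(top[150:270,235:475],None,fx=3.3,fy=3.3,interpolation=cv2.INTER_CUBIC))
cv2.imwrite("pics/scz.png",cv2.resize(sc[130:230,290:410],None,fx=6,fy=6,interpolation=cv2.INTER_CUBIC))
for nm,im,(x0,x1,y0,y1) in(("top",top,(240,330,155,260)),("scene",sc,(300,400,140,230)),("top",top,(385,460,165,265))):
    p=camera_params(nm)
    m=np.zeros(im.shape[:2],np.uint8);m[y0:y1,x0:x1]=(im[y0:y1,x0:x1].max(2)<45)*255
    cs,_=cv2.findContours(m,cv2.RETR_EXTERNAL,cv2.CHAIN_APPROX_NONE)
    for c in cs:
        if cv2.contourArea(c)<15: continue
        (u,v),wh,a=cv2.minAreaRect(c);b=cv2.boxPoints(((u,v),wh,a))
        print(nm,np.round((u,v),1),np.round(wh,1),round(a),cv2.contourArea(c),"z.076",ray(p,u,v,.076).round(4),"z.061",ray(p,u,v,.061).round(4))
        P=np.array([ray(p,*q,.076) for q in b]);print("  box",P[:,:2].round(3).tolist())
E
```

```text
top [281.6 229.2] [10.5  3.4] 32 19.0 z.076 [0.4845 0.1469 0.076 ] z.061 [0.4852 0.1487 0.061 ]
  box [[0.487, 0.159], [0.494, 0.156], [0.482, 0.134], [0.475, 0.138]]
top [267.2 221.6] [8.  2.7] 27 15.5 z.076 [0.5012 0.1809 0.076 ] z.061 [0.5022 0.1832 0.061 ]
  box [[0.502, 0.191], [0.508, 0.188], [0.5, 0.171], [0.494, 0.174]]
top [289.6 190.9] [13.6  2.5] 18 21.0 z.076 [0.5744 0.1317 0.076 ] z.061 [0.5766 0.1332 0.061 ]
  box [[0.576, 0.148], [0.582, 0.146], [0.573, 0.116], [0.567, 0.117]]
scene [355.7 191.7] [ 7.1 18.7] 66 79.0 z.076 [0.6099 0.0927 0.076 ] z.061 [0.6018 0.1052 0.061 ]
  box [[0.596, 0.078], [0.608, 0.119], [0.624, 0.108], [0.611, 0.068]]
scene [333.2 155.7] [11.9 28.2] 75 256.0 z.076 [0.5042 0.1479 0.076 ] z.061 [0.4932 0.1618 0.061 ]
  box [[0.474, 0.131], [0.504, 0.192], [0.534, 0.165], [0.505, 0.106]]
top [415.5 234. ] [26.2  6.4] 45 82.0 z.076 [ 0.4814 -0.1606  0.076 ] z.061 [ 0.482  -0.1642  0.061 ]
  box [[0.497, -0.134], [0.507, -0.145], [0.466, -0.187], [0.456, -0.176]]
top [429.5 200.5] [14.8  3.1] 27 34.0 z.076 [ 0.5595 -0.1935  0.076 ] z.061 [ 0.5615 -0.1977  0.061 ]
  box [[0.564, -0.177], [0.57, -0.18], [0.555, -0.21], [0.549, -0.207]]
```

View pics/topz.png

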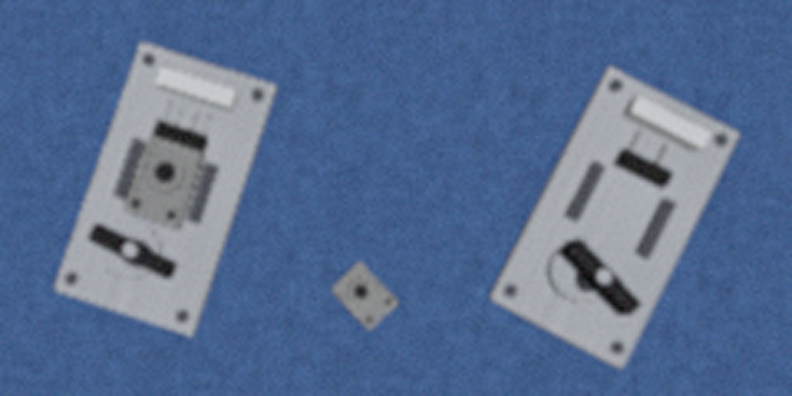

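View pics/scz.png

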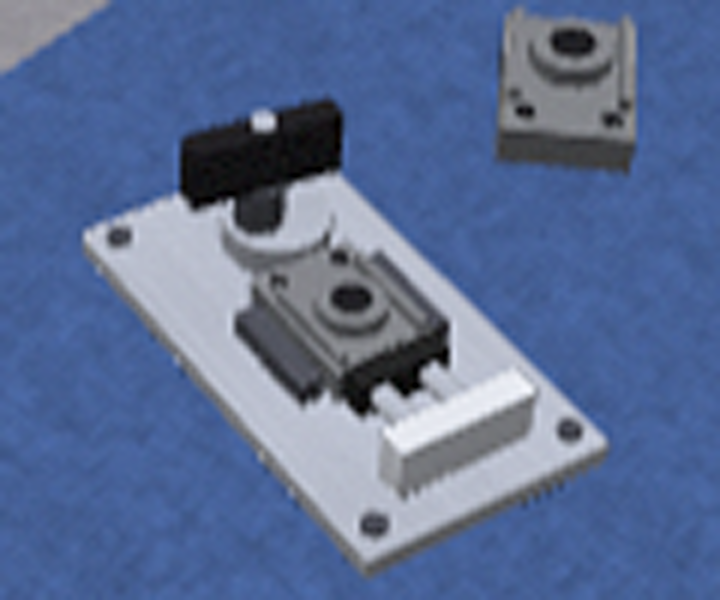

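The zoomed view shows the loaded bar centred on a white pivot pin at about zoom pixel (131,249). The lobe lies at the bar's left (+y) end, so a clockwise turn brings it to the bracket. I'll triangulate the pin across the two views and measure the bar axis.

Run:
```python
from h import *
top=cv2.imread("pics/top0.png");sc=cv2.imread("pics/scene0.png")
def dots(im,x0,x1,y0,y1,nm):
    g=im[y0:y1,x0:x1].min(2).astype(float)
    w=np.clip(g-110,0,None);yy,xx=np.mgrid[y0:y1,x0:x1]
    return (w*xx).sum()/w.sum(),(w*yy).sum()/w.sum()
def darkaxis(im,x0,x1,y0,y1,th):
    m=(im[y0:y1,x0:x1].max(2)<th).astype(np.uint8)*255
    m=cv2.morphologyEx(m,cv2.MORPH_CLOSE,np.ones((5,5)))
    n,l,s,c=cv2.connectedComponentsWithStats(m);k=1+np.argmax(s[1:,4])
    pts=np.argwhere(l==k)[:,::-1]+[x0,y0]
    return cv2.minAreaRect(pts.astype(np.float32)),s[k]
pt=camera_params("top");ps=camera_params("scene")
print(top[222:230,270:280].min(2)); print(sc[145:156,328:340].min(2))
a=dots(top,272,278,223,229,"t");b=dots(sc,331,337,147,152,"s");print(a,b)
def P(p):
    f=200/np.tan(np.radians(p["fovy"])/2);K=np.array([[f,0,p["cx"]],[0,f,p["cy"]],[0,0,1]])
    return K@np.c_[p["R"],p["t"]]
X=cv2.triangulatePoints(P(pt),P(ps),np.array(a).reshape(2,1),np.array(b).reshape(2,1));X=(X[:3]/X[3]).ravel();print("pin",X, np.hypot(*X[:2]))
print("pin top z.078",ray(pt,*a,.078),"scene",ray(ps,*b,.078))
r,s=darkaxis(top,252,290,215,240,75);print(r,s)
B=np.array([ray(pt,*q,.076)[:2] for q in cv2.boxPoints(r)]);c=B.mean(0)
e=[np.roll(B,-1,0)[i]-B[i] for i in range(2)];print("center",c,"sides",[np.linalg.norm(v) for v in e],"ang",[np.degrees(np.arctan2(v[1],v[0])) for v in e])
# plate long edges from zoom
Z=lambda x,y:ray(pt,235+x/3.3,150+y/3.3,.012)[:2]
q=[Z(55,290),Z(140,42),Z(277,85),Z(192,336)]
print([(np.linalg.norm(q[i]-q[i-1]),np.degrees(np.arctan2(*(q[i]-q[i-1])[::-1]))) for i in range(4)])
br=ray(pt,235+166/3.3,150+172/3.3,.036);print("bracket",br)
```

```text
[[ 36  37  52  84 109 122 130 143 149 161]
 [ 33  25  69 113 121 110  84  87 110 140]
 [ 31  59 116 158 165 145  96  53  67  99]
 [ 40  66 140 170 175 163 122  63  31  53]
 [ 80  81 134 163 171 160 119  63  40  31]
 [129 106 113 137 147 136  91  45  34  35]
 [161 147 115  95  93  73  53  39  36  36]
 [169 165 146 119  91  68  55  39  40  41]]
[[ 71  69  70  69  68  71  73  67  72  70  73  70]
 [ 70  70  71  70  68  68  71  68  73  72  70  73]
 [ 71  71  70  66  65  66  64  70  65  62  58  61]
 [ 71  71  66  67 103 125 126  69  42  42  37  32]
 [ 73  62  56  64 167 176 183 155  25  33  31  35]
 [ 60  38  43  47 180 193 199 184  28  33  36  29]
 [ 34  34  30  19 121 148 151 115  26  29  29  30]
 [ 32  29  33  29  41  42  47  30  18  16  22  15]
 [ 30  35  34  26  20  24  14  19  21  10  17   8]
 [ 25  25  20  15  19  14   8  18  17  12  18  13]
 [ 15  15  18  12  17  15  19  23  14   9  13  17]]
(np.float64(273.82020802377417), np.float64(225.33580980683507)) (np.float64(333.48169838945824), np.float64(149.69546120058564))
pin [0.49228133 0.16441036 0.07666944] 0.5190102842965001
pin top z.078 [0.49286597 0.16488073 0.078     ] scene [0.49274921 0.16242488 0.078     ]
((282.10003662109375, 229.30003356933594), (13.86362075805664, 4.919349193572998), 26.56505012512207) [24  9 14 10 57]
center [0.48434717 0.14566056] sides [np.float64(0.011279391601467039), np.float64(0.03220119377465839)] ang [np.float64(-24.44552890317645), np.float64(-114.88800356435769)]
[(np.float64(0.10857352461402758), np.float64(73.1976165062253)), (np.float64(0.1992211460187041), np.float64(-16.330562888224733)), (np.float64(0.11071104086160981), np.float64(-106.36457042888134)), (np.float64(0.20006096629928413), np.float64(163.05621000833108))]
bracket [0.55238529 0.14501398 0.036     ]
```

The checks agree:
- **Plate:** it measures 0.200 x 0.110 m, matching the given size.
- **Pin:** it is at (0.4925, 0.164) at a height of 77 mm.
- **Angles:** the bar is at about 64.5° and the clamping direction is -16.6°, which puts cam_a at about 0.15 rad.

I'll travel via (0.42, -0.30), keeping the tool high.

```bash
python3 -m handwheel '[[50,1.2,-0.8,0,-1],[50,2.5,-1.6,0,-2],[50,3.8,-2.4,0,-3],[50,5.1,-3.2,0,-4],[50,6.4,-4.0,0,-5],[50,7.7,-4.8,0,-6],[50,9,-5.6,0,-7],[50,10.3,-6.4,0,-8],[50,11.5,-7.2,0,-9],[50,12.7,-8,0,-10],[50,13.7,-8.6,0,-10.35],[50,13.7,-8.6,0,-10.35]]'
python3 - <<'E'
from h import *
s=get_state();print(s["time_s"],s["joint_positions"],s["ee_pos"],s["orientation"])
w,x,y,z=s["orientation"];psi=2*np.arctan2(y,x);print(np.degrees(psi))
def rel(t,psi):
    d=(np.array(t)-s["ee_pos"][:2])/.025
    return d@[np.cos(psi),np.sin(psi)],d@[np.sin(psi),-np.cos(psi)]
print(rel((.4925,.164),psi))
E
```

```text
time_s: 1.15
ee_pos: [0.4219, -0.2961, 0.2395]
orientation: [-0.0, 0.844, 0.536, 0.001]
contact_force: [-0.5, 0.6, 0.3]
gripper_width: 0.569
1.15 [-0.74764952  0.23738237  1.6902508   0.00256869  1.21429638 -0.3091331 ] [ 0.42191616 -0.296051    0.23952607] [-4.68834936e-04  8.44217523e-01  5.35999344e-01  1.12116579e-03]
64.82347353284477
(np.float64(17.854951127492022), np.float64(-5.2732462175413986))
```

```bash
python3 -m handwheel '[[50,1.4,-0.4,0,0],[50,2.9,-0.85,0,0],[50,4.4,-1.3,0,0],[50,5.9,-1.75,0,0],[50,7.4,-2.2,0,0],[50,8.9,-2.65,0,0],[50,10.4,-3.1,0,0],[50,11.9,-3.55,0,0],[50,13.4,-4,0,0],[50,14.9,-4.45,0,0],[50,16.4,-4.9,0,0],[50,17.9,-5.35,0,0]]' && python3 -m handwheel '[[50,0,0,1,0],[50,0,0,2,0],[50,0,0,3,0],[50,0,0,3.2,0],[50,0,0,3.2,0]]'
python3 - <<'E'
from h import *
s=get_state();print(s["time_s"],s["joint_positions"],s["ee_pos"])
w,x,y,z=s["orientation"];psi=2*np.arctan2(y,x);print(np.degrees(psi))
d=(np.array((.4925,.164))-s["ee_pos"][:2])/.025
print(d@[np.cos(psi),np.sin(psi)],d@[np.sin(psi),-np.cos(psi)])
for n in("wrist","scene"): 
    p=camera_params(n);im=capture(n)[:,:,::-1];cv2.imwrite(f"pics/{n}1.png",im)
cv2.imwrite("pics/scene1z.png",cv2.resize(im[60:260,240:440],None,fx=3,fy=3))
E
```

```text
time_s: 2.15
ee_pos: [0.4908, 0.163, 0.2396]
orientation: [0.0, 0.846, 0.533, -0.0]
contact_force: [0.7, -0.0, 0.1]
gripper_width: 0.568
time_s: 2.57
ee_pos: [0.4894, 0.1609, 0.1581]
orientation: [-0.001, 0.846, 0.533, -0.002]
contact_force: [0.9, -0.5, 0.3]
gripper_width: 0.568
2.5667 [ 1.83635456e-01  3.33950184e-01  1.78412807e+00 -1.29987312e-04
  1.02807911e+00  6.29085529e-01] [0.48936783 0.16092627 0.15805564]
64.4814519126618
0.16492910733542182 0.0600977164976807
```

View pics/wrist1.png

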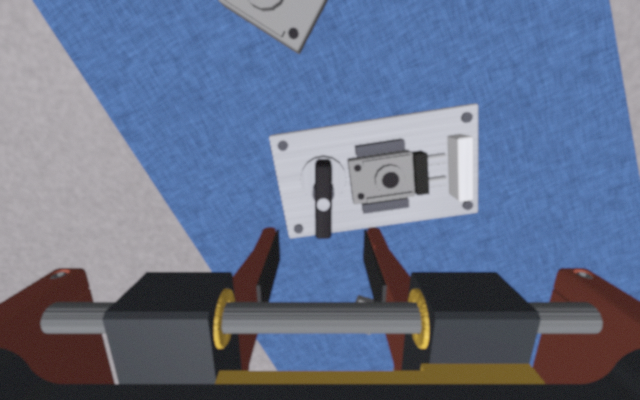

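View pics/scene1z.png

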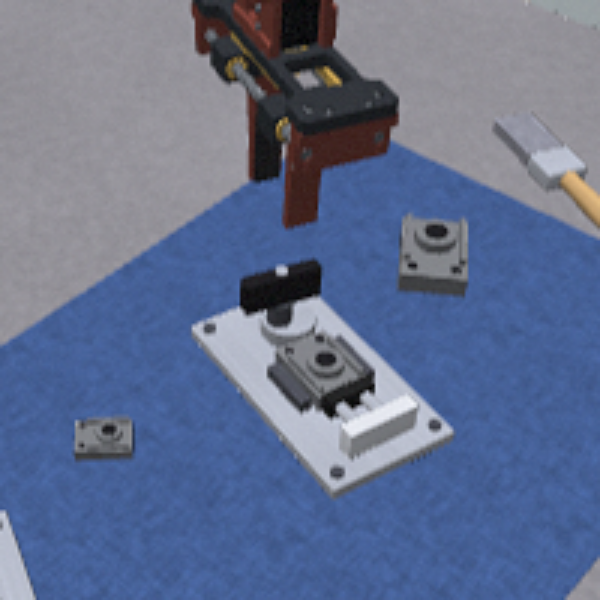

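The wrist view shows the bar upright in the picture, so it is aligned with the tool. The pin is at (323,205). The scene view shows the jaws straddling the bar from above. I'll cross-check the pin with the wrist calibration.

Run:
```python
from h import *
im=cv2.imread("pics/wrist1.png");p=camera_params("wrist")
g=im[192:220,308:340];m=(g.min(2)>150).astype(np.uint8)
n,l,s,c=cv2.connectedComponentsWithStats(m);print(s,c+[308,192])
print(ray(p,323.2,204.5,.078))
m=(im[150:245,305:345].max(2)<50).astype(np.uint8)
pts=np.argwhere(m)[:,::-1]+[305,150];r=cv2.minAreaRect(pts.astype(np.float32));print(r)
a,b=ray(p,323.5,161,.076),ray(p,323.3,236,.076);print(a,b,(a+b)/2,np.linalg.norm(a-b),np.degrees(np.arctan2(*(a-b)[:2][::-1])))
```

```text
[[  5   0  21  28 384]
 [  0   0   7  28 181]
 [ 24   0   8  28 211]
 [  9   7  13  12 120]] [[322.97916667 205.15364583]
 [310.78453039 206.33701657]
 [335.69194313 206.15165877]
 [322.90833333 204.2       ]]
[0.49359789 0.16320672 0.078     ]
((324.23583984375, 193.4245147705078), (65.32958984375, 12.162423133850098), 87.51044464111328)
[0.50877843 0.19458995 0.076     ] [0.48147813 0.13746288 0.076     ] [0.49512828 0.16602642 0.076     ] 0.06331515216912038 64.45744909702802
```

The pin agrees to about 1 mm, the bar length reads 63 mm, and the angle is 64.5°. I'll lower onto the bar and grip it.

```bash
python3 -m handwheel '[[50,0.15,0.08,0.5,0],[50,0.15,0.08,1.2,0],[50,0.15,0.08,1.9,0],[50,0.15,0.08,2.6,0],[50,0.15,0.08,3.2,0],[50,0.15,0.08,3.7,0],[50,0.15,0.08,3.7,0],[50,0.15,0.08,3.7,0]]' && python3 -m handwheel '[[8,0,0,0,0],[8,0,0,0,0],[8,0,0,0,0],[8,0,0,0,0],[8,0,0,0,0],[8,0,0,0,0],[8,0,0,0,0],[8,0,0,0,0]]' 30
```

```text
time_s: 3.33
ee_pos: [0.4952, 0.1641, 0.0682]
orientation: [0.0, 0.846, 0.533, 0.001]
contact_force: [0.3, 0.1, 0.0]
gripper_width: 0.57
time_s: 4.0
ee_pos: [0.4927, 0.1649, 0.0674]
orientation: [-0.001, 0.846, 0.534, -0.001]
contact_force: [-4.9, 3.5, 6.3]
gripper_width: 0.163
```

The jaws stopped at 14.3 mm, so the bar is held. I'll turn it clockwise by about 82°.

```bash
python3 -m handwheel '[[8,0,0,0,0.7],[8,0,0,0,1.4],[8,0,0,0,2.1],[8,0,0,0,2.8],[8,0,0,0,3.5],[8,0,0,0,4.2],[8,0,0,0,4.9],[8,0,0,0,5.6],[8,0,0,0,6.3],[8,0,0,0,7],[8,0,0,0,7.7],[8,0,0,0,8.4]]' 40 && python3 -m handwheel '[[8,0,0,0,0.7],[8,0,0,0,1.4],[8,0,0,0,2.1],[8,0,0,0,2.8],[8,0,0,0,3.5],[8,0,0,0,4.2],[8,0,0,0,4.9],[8,0,0,0,5.6],[8,0,0,0,6.3],[8,0,0,0,7],[8,0,0,0,7.7],[8,0,0,0,8.0]]'
python3 -m handwheel '[[8,0,0,0,0],[8,0,0,0,0],[8,0,0,0,0],[8,0,0,0,0]]'
python3 - <<'E'
from h import *
s=get_state();w,x,y,z=s["orientation"];print(np.degrees(2*np.arctan2(y,x)),s["ft_torque"],s["contact_force"])
im=capture("scene")[:,:,::-1];cv2.imwrite("pics/scene2z.png",cv2.resize(im[60:260,240:440],None,fx=3,fy=3))
E
```

```text
time_s: 5.0
ee_pos: [0.4933, 0.1643, 0.0674]
orientation: [-0.0, 0.981, 0.194, -0.001]
contact_force: [-2.1, -0.5, 5.1]
gripper_width: 0.153
time_s: 6.0
ee_pos: [0.4934, 0.1634, 0.0674]
orientation: [0.001, 0.988, -0.153, -0.001]
contact_force: [-2.5, -4.4, 4.9]
gripper_width: 0.152
time_s: 6.33
ee_pos: [0.4934, 0.1634, 0.0674]
orientation: [0.001, 0.988, -0.152, -0.001]
contact_force: [-2.7, -4.1, 5.5]
gripper_width: 0.16
-17.444245783263874 [-0.48305262  0.24496973  0.06963339] [-2.73679012 -4.05993431  5.51183602]
```

View pics/scene2z.png

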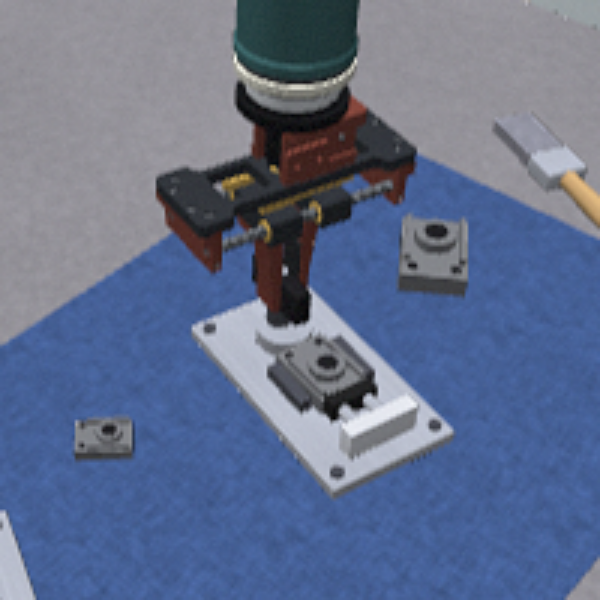

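The scene view shows the bar turned towards the bracket and the bracket lying flat. The tool is at -17.4° against a clamping direction of -16.6°. I'll release, rise and check.

```bash
python3 -m handwheel '[[50,0,0,0,0],[50,0,0,0,0],[50,0,0,0,0],[50,0,0,0,0],[50,0,0,0,0],[50,0,0,0,0]]' && python3 -m handwheel '[[50,0,0,-0.6,0],[50,0,0,-1.4,0],[50,0,0,-2.4,0],[50,0,0,-3.4,0],[50,0,0,-4.4,0],[50,0,0,-5,0],[50,0,0,-5,0],[50,0,0,-5,0],[50,0,0,-5,0]]'
python3 - <<'E'
from h import *
p=camera_params("wrist");im=capture("wrist")[:,:,::-1];cv2.imwrite("pics/wrist3.png",im);np.save("p3.npy",p,allow_pickle=True)
im=capture("scene")[:,:,::-1];cv2.imwrite("pics/scene3z.png",cv2.resize(im[60:260,240:440],None,fx=3,fy=3))
E
```

```text
time_s: 6.88
ee_pos: [0.4944, 0.1644, 0.0672]
orientation: [-0.0, 0.988, -0.152, 0.0]
contact_force: [0.2, -0.5, -0.2]
gripper_width: 0.556
time_s: 7.63
ee_pos: [0.4936, 0.1641, 0.1913]
orientation: [0.0, 0.988, -0.152, -0.001]
contact_force: [-0.1, -0.5, -0.1]
gripper_width: 0.569
```

View pics/scene3z.png

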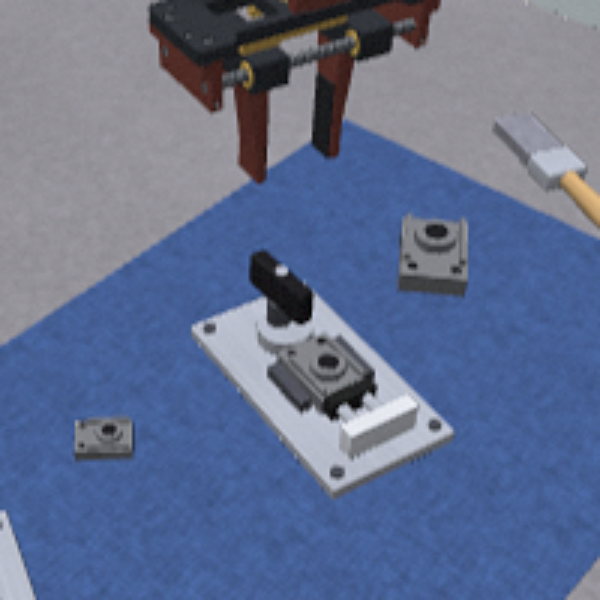

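View pics/wrist3.png

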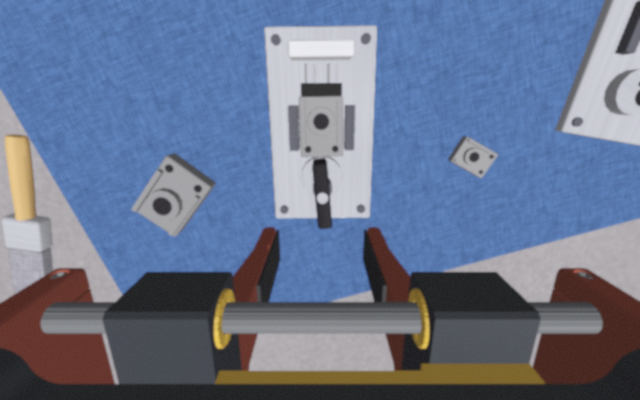

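The lobe end of the bar points at the bracket, the bracket touches the pad, and the tool is clear. I'll measure the bar angle before handing in, and check the empty knob in the scene view.

Run:
```python
from h import *
p=camera_params("wrist");im=cv2.imread("pics/wrist3.png")
m=(im[155:232,308:335].max(2)<50).astype(np.uint8)
n,l,s,c=cv2.connectedComponentsWithStats(m);print(s[1:])
ys,xs=np.nonzero(m);vx,vy,x0,y0=cv2.fitLine(np.c_[xs+308,ys+155].astype(np.float32),cv2.DIST_HUBER,0,.01,.01).ravel()
f=lambda v:x0+vx*(v-y0)/vy
a,b=ray(p,f(161),161,.076),ray(p,f(226),226,.076);d=a-b
e1,e2=ray(p,266,28,.012),ray(p,275,218,.012);e3,e4=ray(p,376,28,.012),ray(p,370,218,.012)
an=lambda d:np.degrees(np.arctan2(d[1],d[0]))
print("bar",an(d),"edges",an(e1-e2),an(e3-e4),"mid",(a+b)/2)
im=capture("scene")[:,:,::-1];o=cv2.imread("pics/scene0.png")
print("empty fixture change",cv2.absdiff(im[225:340,180:275].copy(),o[225:340,180:275]).mean(), cv2.absdiff(im[225:265,190:240].copy(),o[225:265,190:240]).max())
```

```text
[[ 7  5 10  7 51]
 [ 7 29  2  3  4]
 [ 9 33  2  1  2]
 [ 8 35  1  1  1]
 [10 51  1  1  1]
 [11 56  1  1  1]
 [11 58  1  1  1]
 [12 64  1  1  1]
 [12 67  1  1  1]]
bar -18.768972811106707 edges -17.535599494153303 -16.417642043238143 mid [0.49466382 0.16531907 0.076     ]
empty fixture change 1.6497940503432493 20
```

Run:
```python
from h import *
print(get_state()["contact_force"],get_state()["time_s"]); print(close_job())
```

```text
[-0.01414403  0.34838466  0.08533254] 7.7833
the job is handed in; nothing more can be done
None
```

I gripped the loaded fixture's knob, turned it about 82° clockwise, let go, rose clear and handed the job in at 7.8 s.

- **Knob angle:** after release the bar measured about -18.8° (a noisy fit on few pixels). The fixture's edges read -16.4° and -17.5°, so the knob is at about 1.6 rad, roughly at the fully clamped point.
- **Bracket:** it looks flat and in contact with the sprung pad. I could not measure the lobe's force directly. From that angle it should be near the stated 8 N.
- **Empty fixture:** its region of the scene picture is unchanged from the start, apart from noise.
- **Robot:** it touches nothing, with about 0.3 N on the wrist, which is noise level.

No check failed. The only disagreements were 1 to 2 mm between the cameras on the pivot position and 1 to 2° on the angles.

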